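Find the unlatched inspection flap and push it open

ROBOT

A 6-joint arm with a two-finger parallel gripper is mounted at the origin on the work surface. World frame = base frame: x ahead of the robot, y to its left, z up, the work surface at z = 0. Lengths are in m, angles in degrees, forces in N, time in s.
With the tool pointing down it reaches from about 0.275 to 0.85 m from the base axis. Payload 19 kg.
Tool frame: the origin (TCP) lies midway between the tips of the shut fingers; the grasp point (between the pads) lies 19 mm behind it (manip.tcp_to_grasp is the distance from the TCP to the grasp point, in m); z points along the fingers, y is the direction in which the jaws open and shut (so a half turn about z gives the same grasp; the last joint's range is limited). The gripper opens to 85 mm and grips with 20 to 120 N. Pads are 22 mm wide; open, the fingers measure 114 mm over their backs; the gripper's body (76 mm by 85 mm) begins 54 mm behind the grasp point. The pads swing forward as they close: fully open they stand 13 mm farther back than shut.
Start: joints at [68.239, 8.623, 82.357, -0, 89.026, -7.678], TCP at [0.14, 0.558, 0.231] pointing down, gripper open.
Joint ranges: [-160.23, 160.23], [-39.13, 120.54], [6.94, 153.29], [-79.49, 259.48], [9.18, 160.14], [-161.06, 161.06]. Speed limits (degrees/s): [108.29, 108.29, 127.2, 172.46, 172.46, 172.46].

INTERFACE

Orientations are given as a 3x3 rotation matrix whose columns are the frame's x, y, z axes.
In Python, from plant import manip gives the robot as it stands.
- The arm moves only by the shell command python3 -m creep 'ROWS' [FORCE]. ROWS is JSON, a list of rows, each a list of 3 entries, a list of its own where there are three numbers: the turn, a rotation vector about the tool's x, y, z each as a share of 0.08 rad, from -1 to 1, then the shift along the tool's x, y, z each as a share of 20 mm, from -1 to 1, then the opening in per cent of the stroke, from 0 (shut) to 100 (fully open). A call has exactly 8 rows; each row shifts and turns the commanded pose from where the row before left it, along the tool's axes as they then stand; what a row does not reach is not made up. A row lasts 1/10 s, in which the tool goes at most 50 mm and 8.59 degrees, less where a joint would pass 70% of its speed; a pose out of reach is approached as far as the arm can. A call with a number of a shift or a turn outside -1 to 1 is refused whole. A call with a gripper value outside its range is refused whole. The fingers move at their own pace and stop on an object; FORCE is the grip in N (left out, the last holds). Time passes only in rows, so rows that do not move let the fingers close, or fill a call up. It gives the time, the measured TCP pose, the force and the opening at its end, in the units of the state.
- manip.observe(): the state, without advancing time (a new reading comes with each control period).
- manip.get_image(name): name is "scene" or "top" or "wrist"; returns the picture (384x512x3 uint8, red, green, blue); there is no depth.
- manip.camera_model(name): a dict with "K" (3x3 intrinsics, pixels), "world_from_camera" (4x4, takes a point from camera to world coordinates). Camera axes: x right, y down, z forward; pixel columns grow to the right and rows downward; lengths in m; the calibration is good to about 2 mm. A picture is of the moment at which its call begins: read the wrist's pose just before it. camera_model takes no time and is no camera call; for the wrist camera it gives the pose at the moment of the call.
- manip.sign_off(): hands the job in, once; it reports no verdict.
The state is a dict: "t": time; "qpos": joint angles; "qvel": joint speeds; "tau": joint torques, N m; "position": TCP position; "orientation": TCP orientation; "contact_force": force on the tool from outside, world axes, zero at the start; "moment": the same for the moment, N m; "finger_gap": finger opening in m.
Only numpy, scipy, OpenCV 4.12 (cv2) and the standard library are available. Lean on these libraries where they do the work, as an engineer would, in place of code of your own. Each camera call takes 0.05 s, during which the arm holds its last target. There are 200 camera calls.

TASK

One of the four flaps in the top of the machine's service deck has been left unlatched. Press gently on each flap near its yellow-striped edge until you find the one that rocks, then push that edge down into the well until the flap tips over and stays fully open, and take the hand away. Only press with the fingertips: do not force the latched flaps, and do not pick up, carry or push aside the loose things standing about.

Things in the scene. Friction and masses are not known exactly. Their poses are not given: they have to be found in the camera images.
- deck: grey machine cabinet with black top, fixed, 300 (x) x 600 (y) x 120 mm tall. Origin: centre of its underside; x away from the robot, y left along the row of flaps, z up. Four identical aluminium flaps lie flush in its top, each over a well, centred at y = +180, +60, -60, -180 mm (flap1 to flap4). Behind them a 119 mm deep strip of top holds loose items
- flap1 (a joint): tilt of flap 1 (from the left), rad: 0 shut and flush, grows as the striped edge sinks and the far edge rises, stop at 1.1. Latched: springs back; gives 1.5 mm (0.035) at 20 N, hard stop at 0.06. Unlatched: sinks far under 1 to 3 N, falls shut if let go below about 0.5, beyond that falls open to its stop and stays. Pressing the half beyond the axle moves no flap
- flap1_press (a point): where to press: point on the top face of flap 1, mid-width, 19 mm in from its yellow-striped robot-side edge; moves with it; axes as the deck. Flap: plate 140 (x) x 95 (y) x 8 mm, 0.35 kg; axle along y, 43 mm beyond this point, 18 mm below the top face. Well: about 3 mm gap round the flap; under the unlatched flap fingers may go 70 mm below the deck top
- flap2 (a joint): tilt of flap 2 (from the left), rad: 0 shut and flush, grows as the striped edge sinks and the far edge rises, stop at 1.1. Latched: springs back; gives 1.5 mm (0.035) at 20 N, hard stop at 0.06. Unlatched: sinks far under 1 to 3 N, falls shut if let go below about 0.5, beyond that falls open to its stop and stays. Pressing the half beyond the axle moves no flap
- flap2_press (a point): where to press: point on the top face of flap 2, mid-width, 19 mm in from its yellow-striped robot-side edge; moves with it; axes as the deck. Flap: plate 140 (x) x 95 (y) x 8 mm, 0.35 kg; axle along y, 43 mm beyond this point, 18 mm below the top face. Well: about 3 mm gap round the flap; under the unlatched flap fingers may go 70 mm below the deck top
- flap3 (a joint): tilt of flap 3 (from the left), rad: 0 shut and flush, grows as the striped edge sinks and the far edge rises, stop at 1.1. Latched: springs back; gives 1.5 mm (0.035) at 20 N, hard stop at 0.06. Unlatched: sinks far under 1 to 3 N, falls shut if let go below about 0.5, beyond that falls open to its stop and stays. Pressing the half beyond the axle moves no flap
- flap3_press (a point): where to press: point on the top face of flap 3, mid-width, 19 mm in from its yellow-striped robot-side edge; moves with it; axes as the deck. Flap: plate 140 (x) x 95 (y) x 8 mm, 0.35 kg; axle along y, 43 mm beyond this point, 18 mm below the top face. Well: about 3 mm gap round the flap; under the unlatched flap fingers may go 70 mm below the deck top
- flap4 (a joint): tilt of flap 4 (from the left), rad: 0 shut and flush, grows as the striped edge sinks and the far edge rises, stop at 1.1. Latched: springs back; gives 1.5 mm (0.035) at 20 N, hard stop at 0.06. Unlatched: sinks far under 1 to 3 N, falls shut if let go below about 0.5, beyond that falls open to its stop and stays. Pressing the half beyond the axle moves no flap
- flap4_press (a point): where to press: point on the top face of flap 4, mid-width, 19 mm in from its yellow-striped robot-side edge; moves with it; axes as the deck. Flap: plate 140 (x) x 95 (y) x 8 mm, 0.35 kg; axle along y, 43 mm beyond this point, 18 mm below the top face. Well: about 3 mm gap round the flap; under the unlatched flap fingers may go 70 mm below the deck top
- lens: loose bystander, leave alone: black camera lens standing upright, 56 mm across, 58 mm tall, on the deck's rear strip. Origin: centre of its underside
- lens_cap: loose bystander, leave alone: flat red lens cap, 58 mm across, 10 mm thick, on the deck's rear strip. Origin: centre of its underside
- specimen: loose bystander, leave alone: flat steel dog-bone test specimen, 135 x 22 x 5 mm, on the deck's rear strip, long axis = its y. Origin: centre of its underside
- jaw: loose bystander, leave alone: dark steel grip jaw block, 45 x 50 x 35 mm, on the deck's rear strip. Origin: centre of its underside
- mug: loose bystander, leave alone: blue mug, 80 mm across, 95 mm tall, on the table to the left. Origin: centre of its underside
- spray_can: loose bystander, leave alone: white spray can, 56 mm across, 160 mm tall, on the table to the left. Origin: centre of its underside
- wrench: loose bystander, leave alone: wrench lying on the table to the right, along its x. Origin: centre of its underside (mid-length)

How it is judged:
By the outcome, as a careful person would: the job done as asked, in the order asked, and still so for the second after the job is handed in, with the robot touching nothing.
It also fails if it takes over 48 s, if anything falls off the work surface, if the arm or the gripper's body presses on something with over 40 N, if the wrist force passes 120 N, or if a joint passes its speed limit or range.

## Working session

There is one attempt and no reset: what is moved stays moved. The work goes in short steps, Python scripts to look and compute and a shell command to move; the robot and the scene stay as the last step left them, time stands still between calls to the robot, and variables do not carry over. Pictures are saved under pics/ and viewed, about 8 in all and at most 12, crops included, and the job is handed in when it is done.

```bash
mkdir -p pics; python3 - <<'E'
from plant import manip
import cv2,numpy as np
s=manip.observe();print({k:np.round(v,3).tolist() for k,v in s.items()})
for n in("top","scene"):
    cv2.imwrite(f"pics/{n}0.png",manip.get_image(n)[:,:,::-1])
    m=manip.camera_model(n);print(n,np.round(m["K"],1).tolist(),np.round(m["world_from_camera"],4).tolist())
E
```

```text
{'t': 0.0, 'qpos': [68.239, 8.649, 82.393, -0.002, 89.026, -7.677], 'qvel': [-0.098, -0.068, -0.054, 0.091, 0.048, 0.008], 'tau': [0.002, -71.307, -57.084, -0.0, 0.01, -0.0], 'position': [0.14, 0.557, 0.231], 'orientation': [[-0.97, 0.243, -0.0], [0.243, 0.97, -0.001], [0.0, -0.001, -1.0]], 'contact_force': [-0.672, 0.577, -0.226], 'moment': [-0.062, 0.019, 0.034], 'finger_gap': 0.085}
top [[470.0, 0.0, 256.7], [0.0, 470.0, 189.6], [0.0, 0.0, 1.0]] [[0.0125, -0.9913, 0.1312, 0.3859], [-0.9998, -0.0144, -0.014, 0.014], [0.0158, -0.131, -0.9913, 1.6191], [0.0, 0.0, 0.0, 1.0]]
scene [[349.8, 0.0, 256.8], [0.0, 349.8, 187.3], [0.0, 0.0, 1.0]] [[0.2484, 0.6031, -0.758, 1.6157], [0.9684, -0.138, 0.2076, -0.2938], [0.0206, -0.7856, -0.6184, 0.9531], [0.0, 0.0, 0.0, 1.0]]
```

View pics/top0.png

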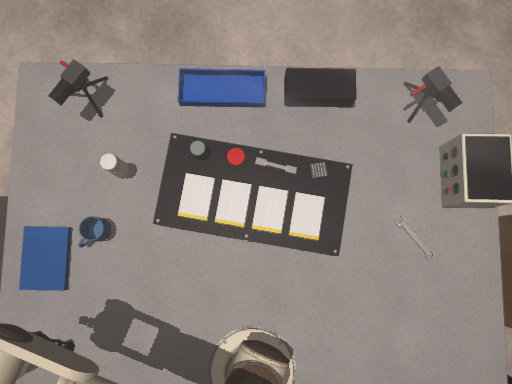

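View pics/scene0.png

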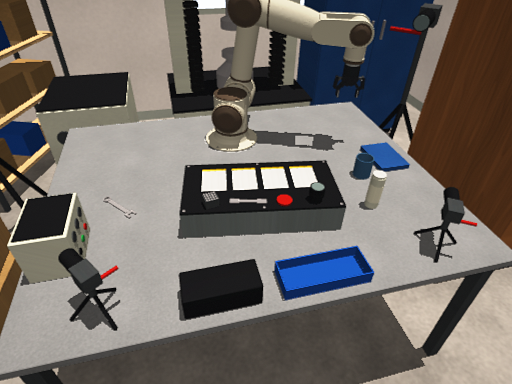

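The top view shows the deck with corners near (174,134), (352,163), (338,254) and (155,222). The four flaps have yellow edges on the robot side. I'll enlarge it for accuracy.

```bash
python3 - <<'E'
import cv2
a=cv2.imread("pics/top0.png")[125:265,150:360]
a=cv2.convertScaleAbs(a,alpha=1.0)
cv2.imwrite("pics/crop.png",cv2.resize(a,None,fx=3.8,fy=3.8,interpolation=cv2.INTER_CUBIC))
E
```

```text
(no output)
```

View pics/crop.png

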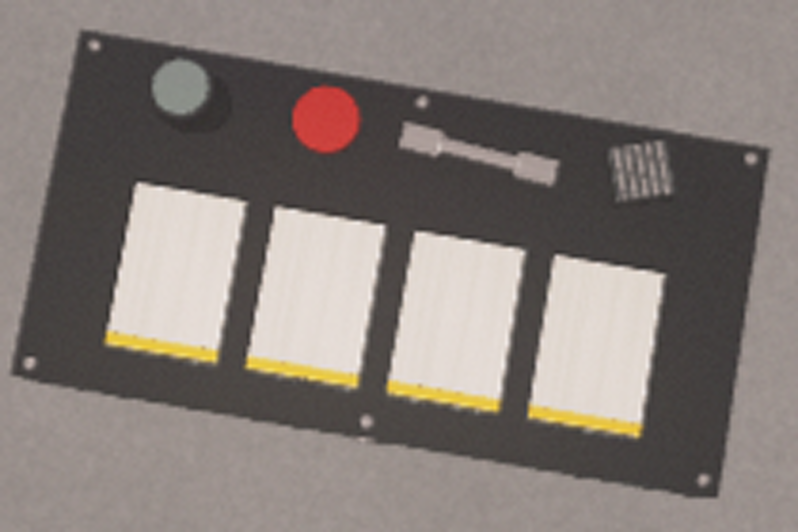

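```bash
cat >h.py <<'E'
from plant import manip
import numpy as np
from scipy.spatial.transform import Rotation as R
C=np.array([0.,0.,0.]) 
def plane(n,uv,z):
    m=manip.camera_model(n);T=np.array(m["world_from_camera"]);K=np.array(m["K"])
    d=(T[:3,:3]@np.linalg.solve(K,np.c_[uv,np.ones(len(uv))].T)).T;o=T[:3,3]
    return o+d*((z-o[2])/d[:,2])[:,None]
def fit(a,b):
    H=(a-a.mean(0)).T@(b-b.mean(0));th=np.arctan2(H[0,1]-H[1,0],H[0,0]+H[1,1])
    r=np.array([[np.cos(th),-np.sin(th)],[np.sin(th),np.cos(th)]]);t=b.mean(0)-r@a.mean(0);return th,r,t
def go(target,yaw):  # remaining move in tool axes, units of shift shares; yaw: deck yaw
    s=manip.observe();Rm=np.array(s["orientation"]);p=np.array(s["position"])
    x=-np.array([np.cos(yaw),np.sin(yaw),0]);z=np.array([0,0,-1.]);Rt=np.c_[x,np.cross(z,x),z]
    print("t",s["t"],"pos",np.round(p,4),"F",np.round(s["contact_force"],1))
    print("turn shares",np.round(R.from_matrix(Rm.T@Rt).as_rotvec()/.08,2),"shift shares now-axes",np.round(Rm.T@(target-p)/.02,2),"in target axes",np.round(Rt.T@(target-p)/.02,2))
E
python3 - <<'E'
from h import *
s=3.8
cr=lambda l:(np.array(l)+.5)/s-.5+[150,125]
D=plane("top",cr([(80,30),(770,149),(717,497),(12,376)]),.12)[:,:2]
F=plane("top",cr([(135,182),(247,202),(104,346),(217,363),(553,254),(666,272),(527,418),(641,437)]),.12)[:,:2]
a=np.array([(.15,.3),(.15,-.3),(-.15,-.3),(-.15,.3)])
xb,xf=.028,-.112
f=np.array([(x,y) for c in(.18,-.18) for x in(xb,xf) for y in(c+.0475,c-.0475)])
for A,B in((a,D),(f,F),(np.r_[a,f],np.r_[D,F])):
    th,r,t=fit(A,B);print(np.degrees(th),t);print(np.round(((B-A@r.T-t)@r)*1e3,1).tolist())
for i,y in enumerate((.18,.06,-.06,-.18)):
    print(i+1,np.round(r@[-.093,y]+t,4))
p=r@[-.093,.18]+t
go(np.r_[p,.231],th)
E
```

```text
-9.018434357051714 [0.57247414 0.00298245]
[[0.4, -0.1], [-0.2, -0.1], [0.3, 1.5], [-0.4, -1.3]]
-8.910420687059364 [0.57304597 0.00311294]
[[0.5, 0.8], [-0.3, -0.8], [-0.8, 0.4], [1.1, -0.5], [-0.3, 1.0], [0.8, -0.9], [-0.6, 0.8], [-0.3, -0.9]]
-8.975190808246744 [0.57285044 0.00303818]
[[0.2, -0.3], [-0.8, -0.3], [-0.3, 1.5], [-0.6, -1.3], [0.4, 1.0], [-0.3, -0.7], [-0.9, 0.3], [1.1, -0.5], [0.1, 1.1], [1.2, -0.8], [-0.3, 0.8], [0.2, -0.9]]
1 [0.5091 0.1953]
2 [0.4903 0.0768]
3 [ 0.4716 -0.0417]
4 [ 0.4529 -0.1602]
t 0.1 pos [0.1399 0.5575 0.2308] F [-0.2 -0.6  0.3]
turn shares [-0.01 -0.   -1.11] shift shares now-axes [-22.31 -13.07  -0.  ] in target axes [-2.106e+01 -1.501e+01 -1.000e-02]
```

```bash
python3 -m creep '[[[0,0,-0.55],[0,0,0],0],[[0,0,-0.55],[0,0,0],0],[[0,0,0],[-1,-0.7,0],0],[[0,0,0],[-1,-0.7,0],0],[[0,0,0],[-1,-0.7,0],0],[[0,0,0],[-1,-0.7,0],0],[[0,0,0],[-1,-0.7,0],0],[[0,0,0],[-1,-0.7,0],0]]'
python3 -m creep '[[[0,0,0],[-1,-0.7,0],0],[[0,0,0],[-1,-0.7,0],0],[[0,0,0],[-1,-0.7,0],0],[[0,0,0],[-1,-0.7,0],0],[[0,0,0],[-1,-0.7,0],0],[[0,0,0],[-1,-0.7,0],0],[[0,0,0],[-1,-0.7,0],0],[[0,0,0],[-1,-0.7,0],0]]'
python3 - <<'E'
from h import *
go(np.array([.5091,.1953,.12]),np.radians(-8.97))
E
```

```text
t: 0.9
position: [0.2457, 0.455, 0.231]
orientation: [[-0.988, 0.157, -0.0], [0.157, 0.988, -0.0], [0.0, -0.001, -1.0]]
contact_force: [1.2, -0.6, -0.1]
finger_gap: 0.0004
t: 1.7
position: [0.3862, 0.3193, 0.2311]
orientation: [[-0.988, 0.157, -0.0], [0.157, 0.988, -0.0], [0.0, -0.0, -1.0]]
contact_force: [-0.4, -0.1, 0.3]
finger_gap: 0.0001
t 1.7 pos [0.3862 0.3193 0.2311] F [-0.4 -0.1  0.3]
turn shares [-0.01 -0.   -0.01] shift shares now-axes [-7.05 -5.15  5.55] in target axes [-7.04 -5.16  5.55]
```

```bash
python3 -m creep '[[[0,0,0],[-0.88,-0.65,0],0],[[0,0,0],[-0.88,-0.65,0],0],[[0,0,0],[-0.88,-0.65,0],0],[[0,0,0],[-0.88,-0.65,0],0],[[0,0,0],[-0.88,-0.65,0.9],0],[[0,0,0],[-0.88,-0.65,0.9],0],[[0,0,0],[-0.88,-0.65,0.9],0],[[0,0,0],[-0.88,-0.65,0.9],0]]'
python3 - <<'E'
from h import *
go(np.array([.5091,.1953,.12]),np.radians(-8.97))
import cv2
cv2.imwrite("pics/w1.png",manip.get_image("wrist")[:,:,::-1])
E
```

```text
t: 2.5
position: [0.5087, 0.1945, 0.1583]
orientation: [[-0.988, 0.157, -0.0], [0.157, 0.988, -0.0], [0.0, -0.0, -1.0]]
contact_force: [0.4, -0.2, 0.1]
finger_gap: -0.0001
t 2.5 pos [0.5087 0.1945 0.1583] F [ 0.4 -0.2  0.1]
turn shares [-0.   -0.01 -0.02] shift shares now-axes [-0.01  0.04  1.92] in target axes [-0.01  0.04  1.92]
```

View pics/w1.png

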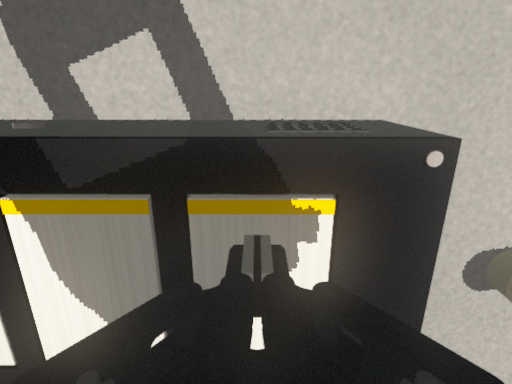

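The tips are over flap 1, mid-width, about 30 mm in from its striped edge in the image (partly parallax). Now a gentle probe.

```bash
python3 -m creep '[[[0,0,0],[0,0,0.8],0],[[0,0,0],[0,0,0.6],0],[[0,0,0],[0,0,0.3],0],[[0,0,0],[0,0,0.1],0],[[0,0,0],[0,0,0.05],0],[[0,0,0],[0,0,0.05],0],[[0,0,0],[0,0,0],0],[[0,0,0],[0,0,0],0]]'
```

```text
t: 3.35
position: [0.5084, 0.1954, 0.1216]
orientation: [[-0.988, 0.157, 0.0], [0.157, 0.988, -0.0], [-0.0, 0.0, -1.0]]
contact_force: [-0.3, -0.3, 0.6]
finger_gap: 0.0002
```

```bash
python3 -m creep '[[[0,0,0],[0,0,0.03],0],[[0,0,0],[0,0,0.03],0],[[0,0,0],[0,0,0.03],0],[[0,0,0],[0,0,0.03],0],[[0,0,0],[0,0,0],0],[[0,0,0],[0,0,0],0],[[0,0,0],[0,0,0],0],[[0,0,0],[0,0,0],0]]'
```

```text
t: 4.15
position: [0.5083, 0.1953, 0.1193]
orientation: [[-0.988, 0.157, 0.0], [0.157, 0.988, 0.0], [-0.0, 0.0, -1.0]]
contact_force: [-3.7, 0.1, 7.9]
finger_gap: 0.0003
```

Flap 1 resists, with about 8 N at 0.7 mm, so it is latched. On to flap 2.

```bash
python3 -m creep '[[[0,0,0],[0,0,-0.9],0],[[0,0,0],[0,-1,0],0],[[0,0,0],[0,-1,0],0],[[0,0,0],[0,-1,0],0],[[0,0,0],[0,-1,0],0],[[0,0,0],[0,-1,0],0],[[0,0,0],[0,-1,0],0],[[0,0,0],[0,0,0.5],0]]'
python3 -m creep '[[[0,0,0],[0,0,0.25],0],[[0,0,0],[0,0,0.06],0],[[0,0,0],[0,0,0.04],0],[[0,0,0],[0,0,0.03],0],[[0,0,0],[0,0,0.02],0],[[0,0,0],[0,0,0],0],[[0,0,0],[0,0,0],0],[[0,0,0],[0,0,0],0]]'
```

```text
t: 4.95
position: [0.4899, 0.0751, 0.1277]
orientation: [[-0.987, 0.159, 0.002], [0.159, 0.987, -0.001], [-0.002, -0.0, -1.0]]
contact_force: [1.1, 0.6, -0.5]
finger_gap: -0.0001
t: 5.75
position: [0.4896, 0.0768, 0.119]
orientation: [[-0.988, 0.157, 0.0], [0.157, 0.988, -0.0], [-0.0, -0.0, -1.0]]
contact_force: [0.2, 0.2, 0.5]
finger_gap: 0.0002
```

```bash
python3 -m creep '[[[0,0,0],[0,0,0.02],0],[[0,0,0],[0,0,0.02],0],[[0,0,0],[0,0,0.02],0],[[0,0,0],[0,0,0.02],0],[[0,0,0],[0,0,0],0],[[0,0,0],[0,0,0],0],[[0,0,0],[0,0,0],0],[[0,0,0],[0,0,0],0]]'
```

```text
t: 6.55
position: [0.4895, 0.0768, 0.1173]
orientation: [[-0.988, 0.157, 0.0], [0.157, 0.988, -0.0], [-0.0, -0.0, -1.0]]
contact_force: [-0.5, 0.2, -0.1]
finger_gap: 0.0001
```

```bash
python3 -m creep '[[[0,0,0],[0,0,0.04],0],[[0,0,0],[0,0,0.04],0],[[0,0,0],[0,0,0.04],0],[[0,0,0],[0,0,0.04],0],[[0,0,0],[0,0,0.04],0],[[0,0,0],[0,0,0],0],[[0,0,0],[0,0,0],0],[[0,0,0],[0,0,0],0]]'
python3 - <<'E'
from h import *
import cv2
cv2.imwrite("pics/w2.png",manip.get_image("wrist")[:,:,::-1])
E
```

```text
t: 7.35
position: [0.4895, 0.0767, 0.1133]
orientation: [[-0.988, 0.157, 0.0], [0.157, 0.988, -0.0], [-0.0, -0.0, -1.0]]
contact_force: [-0.5, 0.1, 0.7]
finger_gap: 0.0001
```

View pics/w2.png

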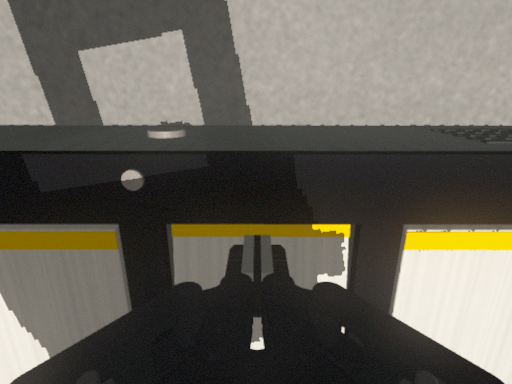

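Flap 2's edge has sunk more than 6 mm with almost no force. Its stripe now sits below the rim at row 230, while its neighbours are still flush. It is the unlatched one, so I'll push it down.

```bash
python3 -m creep '[[[0,0,0],[0,0,0.18],0],[[0,0,0],[0,0,0.18],0],[[0,0,0],[0,0,0.18],0],[[0,0,0],[0,0,0.18],0],[[0,0,0],[0,0,0.18],0],[[0,0,0],[0,0,0.18],0],[[0,0,0],[0,0,0.18],0],[[0,0,0],[0,0,0.18],0]]'
python3 -m creep '[[[0,0,0],[0,0,0.15],0],[[0,0,0],[0,0,0.15],0],[[0,0,0],[0,0,0],0],[[0,0,0],[0,0,0],0],[[0,0,0],[0,0,0],0],[[0,0,0],[0,0,0],0],[[0,0,0],[0,0,0],0],[[0,0,0],[0,0,0],0]]'
```

```text
t: 8.2
position: [0.4895, 0.0767, 0.0842]
orientation: [[-0.988, 0.157, -0.0], [0.157, 0.988, -0.0], [0.0, -0.0, -1.0]]
contact_force: [-0.5, 0.6, 0.0]
finger_gap: 0.0001
t: 9.0
position: [0.4895, 0.0768, 0.0786]
orientation: [[-0.988, 0.157, 0.0], [0.157, 0.988, -0.0], [-0.0, -0.0, -1.0]]
contact_force: [0.5, -0.4, -0.4]
finger_gap: -0.0003
```

No force, so it has probably fallen open. I'll retreat straight up, then back towards the robot, and look.

```bash
python3 -m creep '[[[0,0,0],[0,0,-0.3],0],[[0,0,0],[0,0,-0.6],0],[[0,0,0],[0,0,-1],0],[[0,0,0],[0,0,-1],0],[[0,0,0],[0,0,-1],0],[[0,0,0],[0,0,-1],0],[[0,0,0],[0,0,-1],0],[[0,0,0],[0,0,-1],0]]'
python3 -m creep '[[[0,0,0],[1,0,-0.5],0],[[0,0,0],[1,0,-0.5],0],[[0,0,0],[1,0,-0.5],0],[[0,0,0],[1,0,-0.5],0],[[0,0,0],[1,0,-0.5],0],[[0,0,0],[0.5,0,0],0],[[0,0,0],[0,0,0],0],[[0,0,0],[0,0,0],0]]'
python3 - <<'E'
from h import *
import cv2
w=manip.get_image("wrist")[:,:,::-1];s=manip.get_image("scene")[140:250,160:360,::-1]
cv2.imwrite("pics/f.png",np.vstack([cv2.resize(w,(440,330)),cv2.resize(s,(440,242),interpolation=cv2.INTER_CUBIC)]))
E
```

```text
t: 9.8
position: [0.4894, 0.0768, 0.2185]
orientation: [[-0.988, 0.157, 0.001], [0.157, 0.988, -0.0], [-0.001, 0.0, -1.0]]
contact_force: [-0.1, -0.3, -0.1]
finger_gap: 0.0
t: 10.6
position: [0.3812, 0.094, 0.2664]
orientation: [[-0.988, 0.157, 0.0], [0.157, 0.988, -0.0], [-0.0, -0.0, -1.0]]
contact_force: [0.2, -0.2, -0.6]
finger_gap: 0.0002
```

View pics/f.png

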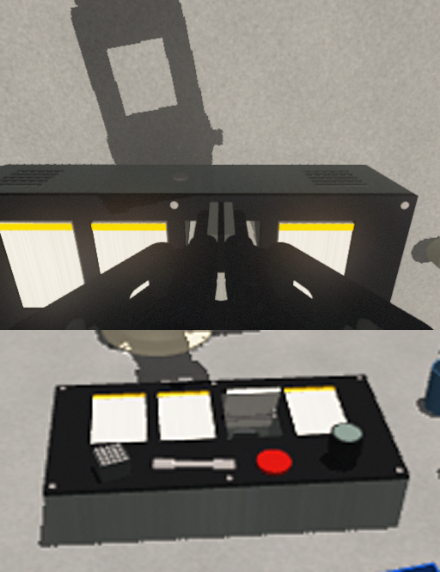

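```bash
python3 - <<'E'
from h import *
m=manip.camera_model("scene");T=np.linalg.inv(m["world_from_camera"]);K=np.array(m["K"])
a=np.radians(-8.97);r=np.array([[np.cos(a),-np.sin(a)],[np.sin(a),np.cos(a)]])
for q in(.3,.6,.8,1.1):
    x=-.05+.078*np.cos(q)-.018*np.sin(q);z=.102+.018*np.cos(q)+.078*np.sin(q)
    for y in(.1075,.0125):
        p=K@(T@np.r_[r@[x,y]+[.5728,.003],z,1])[:3];p=p[:2]/p[2];print(q,np.round(p,1),"in view",np.round([(p[0]-160)*2.2,330+(p[1]-140)*2.2]))
E
```

```text
0.3 [288.1 180.6] in view [282. 419.]
0.3 [263.6 181.6] in view [228. 422.]
0.6 [287.8 174.4] in view [281. 406.]
0.6 [263.3 175.4] in view [227. 408.]
0.8 [287.5 170.5] in view [280. 397.]
0.8 [263.  171.4] in view [227. 399.]
1.1 [286.7 165.3] in view [279. 386.]
1.1 [262.5 166.2] in view [225. 388.]
```

The raised edge appears at about row 388, which matches 1.1 rad (386–388) and not 0.8 rad (397–399). Handing in.

```bash
python3 -c "
from plant import manip
print(manip.sign_off())"
```

```text
the job is handed in; nothing more can be done
None
```

Flap 2 was the unlatched one. I pushed its striped edge down until it tipped over, and it stayed open after I took the hand away. I handed the job in at about 10.7 s, with no verdict reported.

- **Finding it:** Flap 1 resisted with about 8 N at 0.7 mm of give, so I left it as latched. Flap 2 sank more than 6 mm under less than 1 N. That is slightly below the stated 1 to 3 N, so I confirmed it in the wrist picture before pushing. I never pressed flaps 3 and 4, because the search ended at flap 2.
- **Opening it:** I pushed the fingertips to about 41 mm below the deck top, where there was no contact force left. I then lifted straight up and moved back towards the robot.
- **Last checks:** The final scene picture shows flap 2 standing open. Its raised edge sits within about 2 pixels of the position expected at the 1.1 rad stop, in the enlarged crop. The other flaps were shut, the four items on the deck's rear strip looked undisturbed, and the force on the tool was about zero. I didn't check the items on the table again at the end, but the hand went nowhere near them.

No check failed.

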